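Hold a cuvette in the beam of a photometer

TASK

Lift the hinged cover of the photometer and bring it gently back onto its open stop. Then take the long cuvette out of the rack, gripping it by its two frosted broad faces and never touching the clear windows at its ends with the fingers, and hold it upright in the open gap of the photometer, in the middle between lamp and detector, with the beam passing squarely through the centre of both windows. Finish while still holding it there, in the air and touching no part of the instrument, with the cover still open; leave the short cuvette and the other things on the bench where they are.

Things in the scene. Friction and masses are not known exactly. Their poses are not given: they have to be found in the camera images.
- beam (a point): The light path: mid-point of the photometer's open gap, on the line between the two nozzles, 70 mm above the bench. Axes (the photometer's too): x along the beam from lamp to detector, y across it, z up. The free gap between the nozzles is 92 mm along x and open to both sides; the base plate below is 14 mm above the bench.
- cover_handle (a point): Centre of the cover's round steel bar handle, 10 mm thick, 80 mm long along this point's y axis (always level, parallel to the hinge). It stands free between two end arms, 25 mm beyond the panel's free edge and, when shut, 30 mm above the lamp head: fingers pass on both sides. It lies 130 mm from the hinge along the panel and 22 mm off it on the upper side, and turns with the cover.
- cover_hinge (a point): Middle of the hinge line of the cover, on top of the detector head, 100 mm above the bench, 62 mm along +x from the beam point; the hinge line runs along the photometer's y axis. The cover is a grey panel 105 x 94 mm and 4 mm thick, with short side skirts, which roofs over the gap when shut.
- cover (a joint): Angle of the cover in rad: 0 = shut and level, grows as the handle side lifts and swings up and back over the detector head; 1.75 = on its open stop, leaning back a little past upright. It may start a little open. The hinge is stiff: the cover stays at whatever angle it is left, about 2 N at the handle moves it.
- long_cell_center (a point): Centre of the long cuvette, half-way up. Upright box-shaped cell 44 mm long (x), 20 thick (y), 60 high (z) plus a 2 mm grey lid, about 60 g. The two broad faces (normal to y, 20 mm apart) are frosted, the two narrow end faces (normal to x) are the clear windows. It stands loosely in either pocket of the rack, its centre 36 mm above the bench; the short cuvette is in the other.
- long_cell_window_a: Clear window, 15 mm wide, at the -x end of the long cuvette (origin at its lower end, at the height of the cuvette's foot).
- long_cell_window_b: Clear window, 15 mm wide, at the +x end of the long cuvette (origin at its lower end, at the height of the cuvette's foot).
- long_cell: The long cuvette as a whole; origin at the centre of its foot, axes as for its centre point.
- short_cell_center (a point): Centre of the short cuvette, half-way up: the same as the long one but only 24 mm long (x). Not needed; leave it standing.
- cell_rack: Fixed dark steel rack block 160 (x) x 50 (y) x 16 mm high; origin at the centre of its underside. Two pockets 48 x 26 mm with their floors 6 mm above the bench, 38 mm either way of the centre along its x axis, so that the cuvettes stand in a row with their broad faces free to both sides above the block.
- photometer: The photometer's fixed housing; origin at the centre of its underside, straight below the beam point. Grey base plate 210 x 100 mm carrying two white heads (55 long, 78 wide, tops 92 mm above the bench): the lamp at the -x end, the detector at the +x end, with black nozzles facing each other.
- film_roll: Standing white roll of sealing film, 58 mm across, 50 mm high, origin in its underside. Leave alone.
- pen_1: Ball pen lying on the bench, 145 mm long. Leave alone.
- timer: Bench timer with display, 66 mm wide, 58 mm high, at the left. Leave alone.
- marker_1: Marker pen lying on the bench at the right, 135 mm long. Leave alone.

How it is judged:
On the way, in this order (a step that is already met when the one before it is completed fails the run):
1. the cover is swung back onto its open stop (value of joint cover above 1.62 rad), for 0.2 s.
2. the long cuvette is gripped and lifted clear of the rack (height (world z) of long_cell_center above 0.066 m and contact force between long_cell and the fingers above 0.5 N and contact force between long_cell and cell_rack below 0.05 N), for 0.2 s.
At the end, for the whole second after the job is handed in: Cover within 0.13 rad of its open stop; the fingers hold the long cuvette still in the air, its centre at the beam point (15 mm along the beam, 6 mm sideways, 10 mm in height), square to the beam and upright within 0.12 rad, touching no part of the photometer (value of joint cover above 1.62 rad and x of long_cell_center in the frame of beam between -0.015 and 0.015 m and y of long_cell_center in the frame of beam between -0.006 and 0.006 m and z of long_cell_center in the frame of beam between -0.01 and 0.01 m and angle between the x axis of long_cell_center and the x axis of beam, either way round below 0.12 rad and angle between long_cell_center's own z axis and vertical below 0.12 rad and contact force between long_cell and the fingers above 0.5 N and contact force between long_cell and photometer below 0.05 N and linear speed of long_cell below 0.03 m/s); the arm keeps its last pose, push and grip.
It fails at once if a finger touches a clear window of the long cuvette (more than 0.5 N) (contact force between any of long_cell_window_a, long_cell_window_b and the fingers above 0.5 N).
It fails at once if the cover is swung onto its stop fast (over 2 rad/s in the last part of its way) (value of joint cover above 1.3 rad and velocity of joint cover above 2 rad/s).
It fails at once if the short cuvette is moved more than 20 mm or tipped (distance of short_cell_center from where it was at the start of the episode above 0.02 m or angle between short_cell_center's own z axis and vertical above 0.4 rad).
It fails at once if another thing on the bench is moved more than 30 mm (distance of any of film_roll, pen_1, timer, marker_1 from where it was at the start of the episode above 0.03 m).
It also fails if it takes over 64 s, if anything falls off the work surface, if the arm or the gripper's body presses on something with over 40 N, if the wrist force passes 120 N, or if a joint passes its speed limit or range.

ROBOT

A 7-joint arm with a two-finger parallel gripper is mounted at the origin on a cart in front of the work surface, level with it; the furniture and walls round the work are solid. World frame = base frame: x ahead of the robot, y to its left, z up, the work surface at z = 0. Lengths are in m, angles in rad, forces in N, time in s.
With the tool pointing down it reaches from about 0.425 to 0.875 m from the base axis. Payload 4.7 kg.
Tool frame: the origin (TCP) lies at the very end of the fingers, on their centre line; the grasp point (between the pads) lies 19 mm behind it; z points along the fingers, y is the line along which they close (so a half turn about z gives the same grasp; the last joint's range is limited). The gripper opens to 87 mm and grips with 3 to 60 N. Pads are 19 mm wide; open, the fingers measure 117 mm over their backs; the gripper's body (75 mm by 190 mm) begins 51 mm behind the grasp point.
Start: joints at [-1.276, 0.321, -0.07, 1.45, 0.023, 1.371, -0.057], TCP at [0.18, 0.625, 0.223] pointing down, gripper open.
Joint ranges: [-2.86, 2.86], [-0.3, 2.09], [-1.38, 1.24], [0.06, 2.45], [-1.56, 4.7], [0.09, 2.05], [-2.69, 2.69]. Speed limits (rad/s): [2.57, 2.57, 3.14, 3.14, 3.14, 3.14, 3.14].

INTERFACE

Orientations are given as a rotation vector (axis times angle).
In Python, from bench import get_state, get_image, get_calibration, close_job gives the robot as it stands.
- The arm moves only by the shell command python3 -m crank 'ROWS' [FORCE]. ROWS is JSON, a list of rows, each a list of 5 numbers: the opening, from 0 (shut) to 1 (fully open), then the shift along the world's x, y, z in units of 0.2 m (1.0 is 0.2 m), then the turn about the world's z in units of 2 pi rad (1.0 is 2 pi rad). A call has 1 to 5 rows; each row is the pose to reach, as a shift and turn from the pose commanded when the call began, turning the shorter way round; what a row does not reach only later rows make up. A row lasts 1/8 s, in which the tool goes at most 62.5 mm and 10.7 degrees, less where a joint would pass 70% of its speed; a pose out of reach is approached as far as the arm can. A call with a number of a shift or a turn outside -1 to 1 is refused whole. A call with a gripper value outside its range is refused whole. The fingers move at their own pace and stop on an object; FORCE is the grip in N (left out, the last holds). Time passes only in rows, so rows that repeat a pose let the fingers close. It gives the time, the measured TCP pose, the force, the opening and the grip force at its end, in the units of the state.
- get_state(): the state, without advancing time (a new reading comes with each control period).
- get_image(name): name is "side" or "top" or "wrist"; returns the picture (400x640x3 uint8, red, green, blue); there is no depth.
- get_calibration(name): a dict with "fovy" (degrees; the focal length in pixels is half the picture's height over the tangent of half this angle, whatever the lens; pixels are square), "cx", "cy" (the principal point, pixels), "R" (3x3) and "t" (3): a world point X has camera coordinates R X + t. Camera axes: x right, y down, z forward; pixel columns grow to the right and rows downward; lengths in m; the calibration is good to about 2 mm. A picture is of the moment at which its call begins: read the wrist's pose just before it. get_calibration takes no time and is no camera call; for the wrist camera it gives the pose at the moment of the call.
- close_job(): hands the job in; it is judged then, once.
The state is a dict: "time": time; "joint_positions": joint angles; "qd": joint speeds; "joint_torque": joint torques, N m; "position": TCP position; "tool_rot": TCP orientation; "ft_force": force on the tool from outside, world axes, zero at the start; "torque": the same for the moment, N m; "grip_width": opening from 0.0 (shut) to 1.0 (fully open); "grip_force": force on a finger pad.
Only numpy, scipy, OpenCV 4.12 (cv2) and the standard library are available. Lean on these libraries where they do the work, as an engineer would, in place of code of your own. Each camera call takes 0.05 s, during which the arm holds its last target. There are 200 camera calls.

## Working session

There is one attempt and no reset: what is moved stays moved. The work goes in short steps, Python scripts to look and compute and a shell command to move; the robot and the scene stay as the last step left them, time stands still between calls to the robot, and variables do not carry over. Pictures are saved under pics/ and viewed, at most 13 in all, crops included, and the job is handed in when it is done.

```bash
ls; mkdir -p pics; python3 - <<'E'
from bench import *
import cv2
for n in("side","top"):
    im=get_image(n); cv2.imwrite(f"pics/{n}0.png",im[:,:,::-1]); c=get_calibration(n); print(n,c)
s=get_state();print(s)
E
```

```text
pics
side {'fovy': 49.78473287583297, 'cx': 317.72255763213826, 'cy': 205.01321359775517, 'R': array([[ 0.96868992, -0.24806555, -0.01016428],
       [-0.15592181, -0.57599121, -0.80244782],
       [ 0.19320512,  0.77890796, -0.59663571]]), 't': array([-0.52578558,  0.14226013,  1.18047442])}
top {'fovy': 49.22491446662366, 'cx': 315.589370585654, 'cy': 191.48369233761068, 'R': array([[ 0.01403486, -0.99988454,  0.00582428],
       [-0.98211122, -0.01487881, -0.18771302],
       [ 0.18777801, -0.00308557, -0.98220665]]), 't': array([-0.02736006,  0.55352724,  1.35848952])}
{'time': 0.1, 'joint_positions': array([-1.27586911,  0.32175883, -0.07008501,  1.45158497,  0.02262003,
        1.37081191, -0.0568951 ]), 'qd': array([ 0.00010312, -0.00190541, -0.00017493, -0.00486166,  0.00087428,
        0.00201723,  0.00094177]), 'joint_torque': array([-1.74525971e-04, -4.92572844e+01, -4.05953033e-01, -3.13401854e+01,
       -6.42274157e-02,  3.94182396e-02,  5.79898369e-05]), 'position': array([0.18005904, 0.62402612, 0.22154839]), 'tool_rot': array([-4.39596623e-01, -3.11054799e+00,  2.78205584e-03]), 'ft_force': array([-0.21572695,  0.1847282 ,  0.08447744]), 'torque': array([-0.06706376,  0.00504318,  0.07751829]), 'grip_force': 0.0, 'grip_width': 0.9986785109187192}
```

View pics/top0.png

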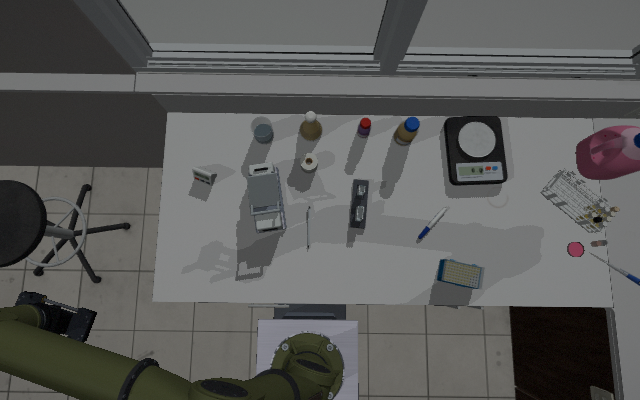

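View pics/side0.png

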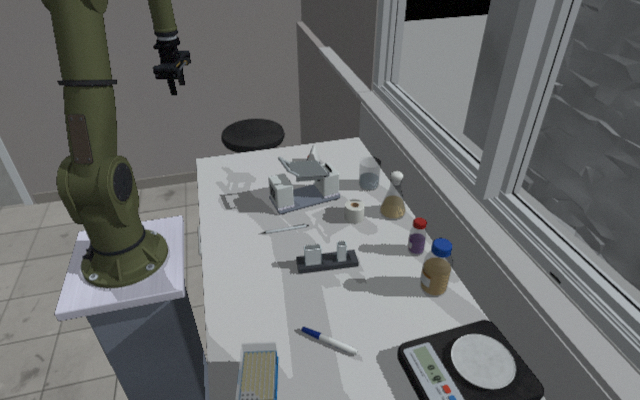

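The top view shows the photometer at about (265,200), with the lamp near the robot and the detector far. The rack is at (360,204) with both cells in it. In the side view the cover is slightly open at (305,165) and the rack is at (327,260). I'll enlarge both areas.

```bash
python3 - <<'E'
import cv2,numpy as np
t=cv2.imread("pics/top0.png");s=cv2.imread("pics/side0.png")
a=cv2.resize(t[150:250,235:385],None,fx=5,fy=5,interpolation=cv2.INTER_CUBIC)
cv2.imwrite("pics/tc.png",a)
b=cv2.resize(s[140:280,250:370],None,fx=4.2,fy=4.2,interpolation=cv2.INTER_CUBIC)
cv2.imwrite("pics/sc.png",b)
E
```

```text
(no output)
```

View pics/tc.png

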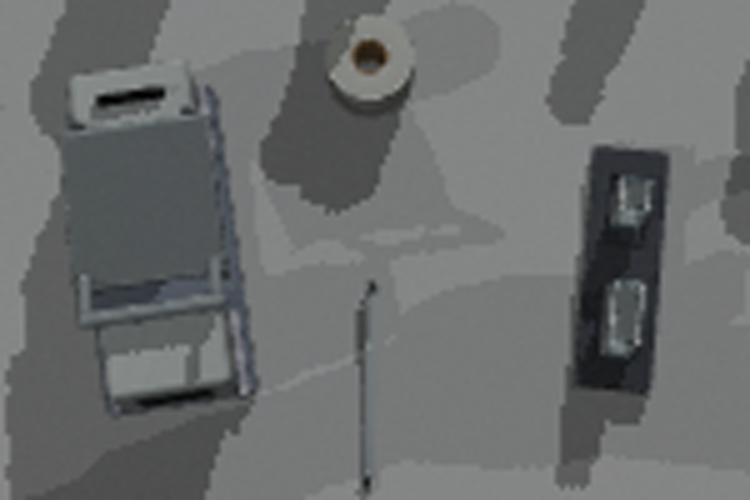

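View pics/sc.png

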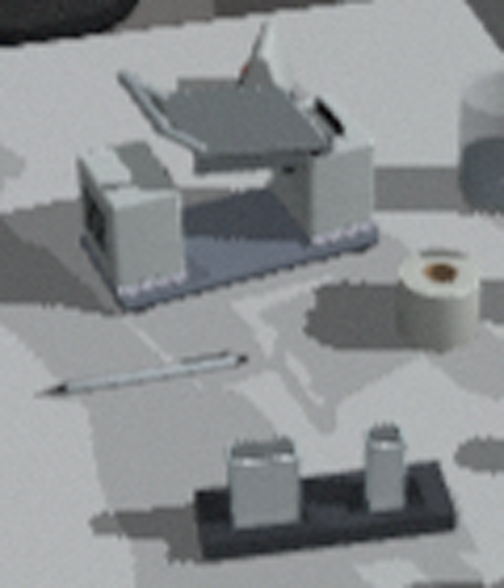

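The crops show the cover's handle ends at top crop (83,318) and (225,298), matching side crop (123,75) and (203,150). The long cell is the one nearer the robot, with its top centre at about (625,316) in the top crop. The rack corners and the base plate edges are also clear, so I'll triangulate.

```bash
cat > h.py <<'E'
import numpy as np
from bench import *
class Cam:
    def __init__(s,n):
        c=get_calibration(n); s.R=np.array(c["R"]); s.t=np.array(c["t"]); s.c=np.array([c["cx"],c["cy"]]); s.f=200/np.tan(np.radians(c["fovy"]/2)); s.o=-s.R.T@s.t
    def ray(s,p): 
        d=s.R.T@np.append((np.asarray(p,float)-s.c)/s.f,1); return d/np.linalg.norm(d)
    def plane(s,p,z):
        d=s.ray(p); return s.o+d*(z-s.o[2])/d[2]
    def proj(s,X):
        q=s.R@np.asarray(X,float)+s.t; return s.c+s.f*q[:2]/q[2]
def tri(a,p,b,q):
    d,e=a.ray(p),b.ray(q); k=np.linalg.lstsq(np.c_[d,-e],b.o-a.o,rcond=None)[0]
    A,B=a.o+k[0]*d,b.o+k[1]*e; return (A+B)/2,np.linalg.norm(A-B)
tc=lambda u,v:(235+u/5-.4,150+v/5-.4)
sc=lambda u,v:(250+u/4.2-.4,140+v/4.2-.4)
E
python3 - <<'E'
from h import *
np.set_printoptions(precision=4,suppress=True)
T,S=Cam("top"),Cam("side")
L=tri(T,tc(83,318),S,sc(123,75));R=tri(T,tc(225,298),S,sc(203,150));print("handle",L,R,np.linalg.norm(L[0]-R[0]))
P=[T.plane(tc(*p),.016) for p in[(592,147),(668,152),(650,393),(577,385)]]
print("rack",np.mean(P,0),[np.linalg.norm(P[i]-P[i-1]) for i in range(4)],[np.arctan2(*(a-b)[1::-1]) for a,b in((P[0],P[3]),(P[1],P[2]))])
P=[S.plane(sc(*p),.016) for p in[(195,492),(440,463),(456,518),(203,550)]];print("rackS",np.mean(P,0),np.arctan2(*(P[1]-P[0])[1::-1]))
P=[T.plane(tc(*p),.068) for p in[(612,280),(645,282),(638,353),(604,350)]]
print("cell",np.mean(P,0),[np.linalg.norm(P[i]-P[i-1]) for i in range(4)],np.arctan2(*(P[0]-P[3])[1::-1]))
P=[T.plane(tc(*p),.068) for p in[(618,176),(655,176),(648,220),(615,220)]];print("short",np.mean(P,0))
a,b=T.plane(tc(255,392),.014),T.plane(tc(210,88),.014);print("baseT edge",a,b,np.linalg.norm(a-b),np.arctan2(*(b-a)[1::-1]))
a,b,c=[S.plane(sc(*p),.014) for p in[(130,304),(378,231),(83,238)]];print("baseS",a,b,c,np.linalg.norm(a-b),np.linalg.norm(a-c),np.arctan2(*(b-a)[1::-1]),"centre",(b+c)/2)
P=[T.plane(tc(*p),.092) for p in[(68,78),(186,62)]];print("det top far corners",P)
for p in [(0.56,.18)]: print(T.proj([*p,.07]))
E
```

```text
handle (array([0.4666, 0.1724, 0.1444]), np.float64(0.001568210717547304)) (array([0.4951, 0.0886, 0.1238]), np.float64(0.02257404908370107)) 0.09090383656261079
rack [ 0.5236 -0.1632  0.016 ] [np.float64(0.15975094845962506), np.float64(0.050791581151215015), np.float64(0.16186728182070145), np.float64(0.04792234086605015)] [np.float64(-0.06349369244970061), np.float64(-0.0813457345825894)]
rackS [ 0.5245 -0.1693  0.016 ] -0.09092973467099286
cell [ 0.4842 -0.1595  0.068 ] [np.float64(0.04513007602046867), np.float64(0.0209995276580183), np.float64(0.04568766466459423), np.float64(0.021536786908975408)] -0.1160382567307172
short [ 0.5606 -0.1658  0.068 ]
baseT edge [0.4383 0.0769 0.014 ] [0.6422 0.1126 0.014 ] 0.20703893795944373 0.17324416968071532
baseS [0.4441 0.0704 0.014 ] [0.6439 0.1112 0.014 ] [0.4244 0.1612 0.014 ] 0.20390692778389327 0.09289225931337051 0.20133539958727614 centre [0.5341 0.1362 0.014 ]
det top far corners [array([0.628 , 0.1959, 0.092 ]), array([0.6396, 0.1214, 0.092 ])]
[253.257  187.6408]
```

```bash
python3 - <<'E'
from h import *
from scipy.spatial.transform import Rotation as Ro
np.set_printoptions(precision=4,suppress=True)
T,S=Cam("top"),Cam("side")
for r in((160,125),(165,131)):
    L=tri(T,tc(83,319),S,sc(122,74));R=tri(T,tc(225,298),S,sc(*r));print("handle",L,R,np.linalg.norm(L[0]-R[0]),(L[0]+R[0])/2)
b=np.array([.533,.141]);yaw=.18;ex=np.array([np.cos(yaw),np.sin(yaw)]);h=b+.062*ex
for th in(0,.1,.2,.3):
    X=np.append(h-ex*.1318*np.cos(th+.168),.1+.1318*np.sin(th+.168)); ey=np.array([-ex[1],ex[0],0])*.04
    print(th,X,(T.proj(X+ey)+.4-[235,150])*5,(T.proj(X-ey)+.4-[235,150])*5,(S.proj(X+ey)+.4-[250,140])*4.2,(S.proj(X-ey)+.4-[250,140])*4.2)
s=get_state();M=Ro.from_rotvec(s["tool_rot"]).as_matrix();print(M,"tooly yaw",np.arctan2(M[1,1],M[0,1]))
W=Cam("wrist");print("wrist cam",W.o-s["position"],W.R[2])
E
```

```text
handle (array([0.4658, 0.1722, 0.1455]), np.float64(0.0015249973831735642)) (array([0.4783, 0.0875, 0.1509]), np.float64(0.002900543116873209)) 0.08577314934707836 [0.4721 0.1299 0.1482]
handle (array([0.4658, 0.1722, 0.1455]), np.float64(0.0015249973831735642)) (array([0.4804, 0.0879, 0.1451]), np.float64(0.00045793920548065656)) 0.08555262941554498 [0.4731 0.1301 0.1453]
0 [0.4662 0.1288 0.122 ] [ 94.4291 336.8963] [224.884  315.4056] [116.8282 105.4695] [156.6689 159.1549]
0.1 [0.469  0.1293 0.1349] [ 90.9052 329.4631] [222.569  307.7912] [119.3345  89.4557] [159.5041 142.6848]
0.2 [0.473  0.1301 0.1474] [ 87.1008 319.8865] [219.9381 298.0444] [123.5388  73.3104] [164.0996 126.0459]
0.3 [0.4783 0.131  0.1595] [ 83.0528 308.2202] [217.0131 286.2213] [129.4159  57.2186] [170.4278 109.4295]
[[-0.9608  0.2771 -0.0004]
 [ 0.2771  0.9608 -0.0017]
 [-0.0001 -0.0018 -1.    ]] tooly yaw 1.2900067486066835
wrist cam [-0.0674  0.0208  0.1625] [ 0.2515 -0.0744 -0.965 ]
```

```bash
python3 -m crank '[[0.3,0.175,-0.25,0,-0.02],[0.3,0.35,-0.5,0,-0.04],[0.3,0.525,-0.75,0,-0.055],[0.3,0.7,-1,0,-0.07],[0.3,0.7,-1,0,-0.07]]' 20; python3 -m crank '[[0.3,0.17,-0.25,0,-0.02],[0.3,0.34,-0.5,0,-0.04],[0.3,0.5,-0.75,0,-0.06],[0.3,0.65,-1,0,-0.08],[0.3,0.65,-1,0,-0.08]]'
```

```text
time: 0.72
position: [0.3244, 0.4196, 0.2227]
tool_rot: [1.122, 2.933, -0.001]
ft_force: [0.9, 0.8, -0.8]
grip_width: 0.518
grip_force: 0.0
time: 1.35
position: [0.4524, 0.2204, 0.2226]
tool_rot: [1.814, 2.563, -0.001]
ft_force: [-0.7, 0.2, -0.1]
grip_width: 0.303
grip_force: 0.0
```

```bash
python3 -m crank '[[0.3,0.05,-0.22,0,-0.014],[0.3,0.1,-0.45,0,-0.028],[0.3,0.1,-0.45,0,-0.028],[0.3,0.1,-0.45,0,-0.028]]'; python3 - <<'E'
from h import *
import cv2
W=Cam("wrist");s=get_state();im=get_image("wrist")[:,:,::-1].copy();cv2.imwrite("pics/w1.png",im)
print(s["position"],W.proj([.473,.130,.147]),W.proj([.466,.169,.147]),W.proj([.480,.0907,.147]))
E
```

```text
time: 1.85
position: [0.4696, 0.1366, 0.2224]
tool_rot: [-2.019, -2.406, -0.0]
ft_force: [0.3, -0.1, 0.2]
grip_width: 0.301
grip_force: 0.0
[0.46957524 0.13660111 0.22241917] [321.65721896 215.83712106] [321.59914261 166.67403717] [321.64739854 261.41314579]
```

View pics/w1.png

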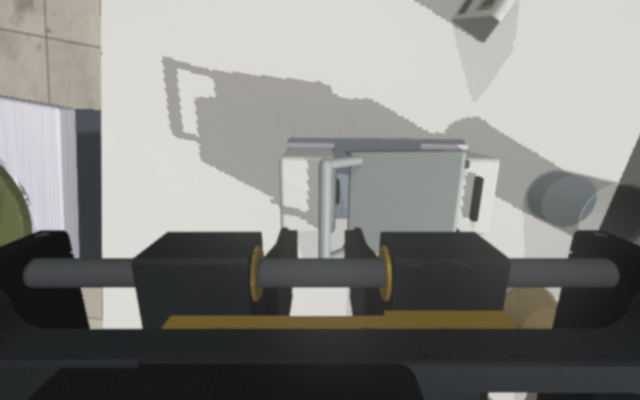

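The wrist view shows the handle bar at column 326, rows 160–255, between the fingers and about 3 mm in +x of the prediction. The instrument is square to the image. Next I descend and grip.

```bash
python3 -m crank '[[0.3,0.025,-0.02,-0.12,0],[0.3,0.025,-0.02,-0.24,0],[0.3,0.025,-0.02,-0.36,0],[0.3,0.025,-0.02,-0.44,0],[0.3,0.025,-0.02,-0.44,0]]'; python3 -m crank '[[0.1,0,0,0,0],[0,0,0,0,0],[0,0,0,0,0],[0,0,0,0,0]]' 15
```

```text
time: 2.52
position: [0.4741, 0.1313, 0.1335]
tool_rot: [-2.02, -2.405, 0.004]
ft_force: [-0.6, 0.2, 0.3]
grip_width: 0.3
grip_force: 0.0
time: 3.02
position: [0.4733, 0.1305, 0.1347]
tool_rot: [-2.021, -2.401, 0.004]
ft_force: [-5.2, -0.6, 2.3]
grip_width: 0.107
grip_force: 15.0
```

```bash
python3 - <<'E'
import numpy as np
yaw=.175;ph=.168;r=.1318;t0=.2
for th in np.arange(.3,1.81,.1):
    dx=r*(np.cos(t0+ph)-np.cos(th+ph));dz=r*(np.sin(th+ph)-np.sin(t0+ph))
    print(round(th,2),np.round(np.array([dx*np.cos(yaw),dx*np.sin(yaw),dz])/.2,3))
E
```

```text
0.3 [0.026 0.005 0.06 ]
0.4 [0.058 0.01  0.117]
0.5 [0.096 0.017 0.171]
0.6 [0.139 0.025 0.221]
0.7 [0.186 0.033 0.266]
0.8 [0.238 0.042 0.306]
0.9 [0.293 0.052 0.34 ]
1.0 [0.351 0.062 0.369]
1.1 [0.412 0.073 0.392]
1.2 [0.475 0.084 0.408]
1.3 [0.539 0.095 0.418]
1.4 [0.604 0.107 0.422]
1.5 [0.668 0.118 0.419]
1.6 [0.733 0.13  0.409]
1.7 [0.796 0.141 0.393]
1.8 [0.857 0.151 0.371]
```

```bash
python3 -m crank '[[0,0.026,0.005,0.06,0],[0,0.058,0.01,0.117,0],[0,0.096,0.017,0.171,0],[0,0.139,0.025,0.221,0],[0,0.186,0.033,0.266,0]]'
```

```text
time: 3.65
position: [0.5079, 0.1364, 0.1893]
tool_rot: [-2.018, -2.398, 0.013]
ft_force: [-17.0, -3.0, 14.8]
grip_width: 0.105
grip_force: 15.0
```

```bash
python3 -m crank '[[0,0.04,0.007,0.058,0],[0,0.096,0.017,0.093,0],[0,0.156,0.027,0.123,0]]'
```

```text
time: 4.03
position: [0.5439, 0.1423, 0.214]
tool_rot: [-2.023, -2.403, 0.0]
ft_force: [-4.3, -2.2, 3.9]
grip_width: 0.104
grip_force: 15.0
```

```bash
python3 -m crank '[[0,0.063,0.011,0.026,0],[0,0.128,0.022,0.042,0],[0,0.195,0.034,0.053,0],[0,0.262,0.046,0.057,0],[0,0.328,0.057,0.054,0]]'
```

```text
time: 4.65
position: [0.6102, 0.1535, 0.2229]
tool_rot: [2.023, 2.403, -0.001]
ft_force: [-1.6, -2.4, 1.3]
grip_width: 0.109
grip_force: 15.0
```

```bash
python3 -m crank '[[0,0.033,0.006,-0.004,0],[0,0.067,0.012,-0.01,0],[0,0.098,0.017,-0.018,0],[0,0.131,0.023,-0.027,0],[0,0.163,0.029,-0.038,0]]';python3 -m crank '[[0,0.015,0.003,-0.006,0],[0,0.03,0.005,-0.011,0],[0,0.03,0.005,-0.011,0]]'
```

```text
time: 5.28
position: [0.6402, 0.1587, 0.216]
tool_rot: [-2.022, -2.401, 0.006]
ft_force: [-17.5, -7.6, 18.6]
grip_width: 0.109
grip_force: 15.0
time: 5.65
position: [0.6404, 0.1589, 0.2157]
tool_rot: [-2.016, -2.394, 0.019]
ft_force: [-26.1, -9.7, 22.6]
grip_width: 0.105
grip_force: 15.0
```

```bash
python3 -m crank '[[0.1,-0.03,-0.005,0.02,0],[0.28,-0.03,-0.005,0.02,0],[0.28,-0.03,-0.005,0.02,0],[0.28,-0.03,-0.005,0.02,0]]' ; python3 -m crank '[[0.28,0,0,0.1,0],[0.28,0,0,0.22,0],[0.28,0,0,0.35,0],[0.28,0,0,0.35,0]]'; python3 - <<'E'
from h import *
import cv2
S=Cam("side");T=Cam("top");print(get_state()["position"])
a=get_image("side")[:,:,::-1];b=get_image("top")[:,:,::-1]
cv2.imwrite("pics/s2.png",np.hstack([cv2.resize(a[100:280,240:400],None,fx=2.5,fy=2.5,interpolation=2),cv2.resize(b[110:290,225:385],None,fx=2.5,fy=2.5,interpolation=2)]))
E
```

```text
time: 6.15
position: [0.6422, 0.1612, 0.2175]
tool_rot: [2.021, 2.405, 0.003]
ft_force: [0.1, 0.2, 0.5]
grip_width: 0.267
grip_force: 0.0
time: 6.65
position: [0.6435, 0.1601, 0.2915]
tool_rot: [2.021, 2.401, 0.009]
ft_force: [0.6, 0.3, 0.0]
grip_width: 0.278
grip_force: 0.0
[0.64348997 0.16008269 0.29145121]
```

View pics/s2.png

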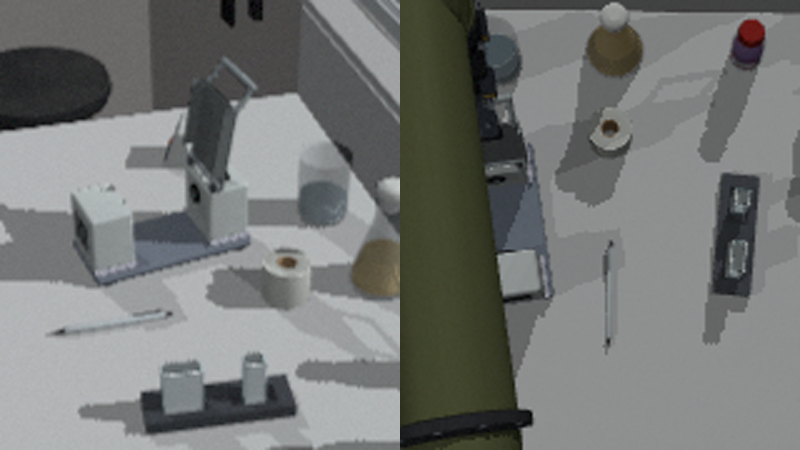

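The cover stands open on its stop in the side view, and the handle is free. Next I move to the rack and turn the tool.

```bash
python3 -m crank '[[0.5,-0.1,-0.16,0,-0.029],[0.5,-0.25,-0.36,0,-0.058],[0.5,-0.4,-0.56,0,-0.087],[0.5,-0.5,-0.76,0,-0.116],[0.5,-0.5,-0.8,0,-0.145]]';python3 -m crank '[[0.5,-0.12,-0.2,-0.08,-0.029],[0.5,-0.24,-0.4,-0.16,-0.058],[0.5,-0.36,-0.6,-0.24,-0.087],[0.5,-0.45,-0.8,-0.32,-0.116],[0.5,-0.45,-0.8,-0.4,-0.145]]'; python3 -m crank '[[0.5,0,0,0,0],[0.5,0,0,0,0],[0.5,0,0,0,0]]'; python3 - <<'E'
from h import *
import cv2
W=Cam("wrist");s=get_state();im=get_image("wrist")[:,:,::-1].copy();cv2.imwrite("pics/w2.png",im)
np.savez("w2.npz",R=W.R,t=W.t)
from scipy.spatial.transform import Rotation as Ro
M=Ro.from_rotvec(s["tool_rot"]).as_matrix();print(s["position"],s["joint_positions"],np.arctan2(M[1,1],M[0,1]),W.proj([.484,-.16,.068]))
E
```

```text
time: 7.38
position: [0.54, -0.004, 0.2871]
tool_rot: [-2.88, -1.252, 0.001]
ft_force: [0.9, 0.1, -0.0]
grip_width: 0.497
grip_force: 0.0
time: 8.0
position: [0.4495, -0.1637, 0.2064]
tool_rot: [-3.138, 0.145, 0.001]
ft_force: [-0.1, 0.0, 0.4]
grip_width: 0.5
grip_force: 0.0
time: 8.38
position: [0.4524, -0.1597, 0.2079]
tool_rot: [3.139, -0.12, 0.001]
ft_force: [-0.1, -0.2, 0.1]
grip_width: 0.497
grip_force: 0.0
[ 0.45236886 -0.15972354  0.20789131] [-0.48929324 -0.0777695   0.74718404  1.90210966  0.05508694  1.29626204
 -1.40601352] -1.6474856897896761 [319.02450357 157.56148619]
```

View pics/w2.png

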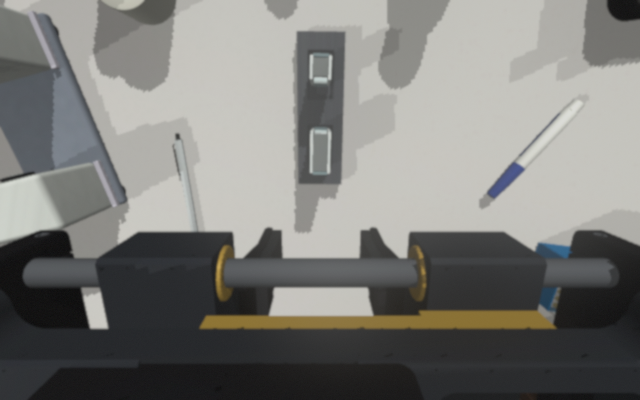

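The wrist view shows the long cell's lid at about columns 310–331, rows 127–174. The rack runs upright in the image, so the tool is nearly square to it. The base plate edge is visible on the left, from (38,15) to (122,205).

```bash
python3 - <<'E'
from h import *
import cv2
np.set_printoptions(precision=4,suppress=True)
W=Cam("wrist");d=np.load("w2.npz");W.R,W.t=d["R"],d["t"];W.o=-W.R.T@W.t
im=cv2.imread("pics/w2.png");g=cv2.cvtColor(im,cv2.COLOR_BGR2GRAY)
m=((g<95)*255).astype(np.uint8);m[225:]=0
n,l,st,c=cv2.connectedComponentsWithStats(m); k=l[110,320] if l[110,320] else l[110,303]
cn=max(cv2.findContours((l==k).astype(np.uint8),0,1)[0],key=cv2.contourArea);
print(cv2.boundingRect(cn),cv2.minAreaRect(cn)); P=[W.plane(p,.016) for p in cv2.boxPoints(cv2.minAreaRect(cn))];print(np.array(P),np.mean(P,0),[np.linalg.norm(P[i]-P[i-1]) for i in range(4)])
for y in (135,145,150,160,168): print(y,g[y,296:346])
print(g[118:186,320])
print(W.plane((320.5,150.5),.068),W.plane((320.5,127),.068),W.plane((320.5,174),.068))
s=tri
a,b=W.plane((38,15),.014),W.plane((122,205),.014);print(a,b,np.arctan2(*(a-b)[1::-1]))
E
```

```text
(299, 46, 45, 137) ((320.0817565917969, 113.97518920898438), (42.30887985229492, 137.0850830078125), 1.5481575727462769)
[[ 0.4508 -0.1318  0.016 ]
 [ 0.5947 -0.1494  0.016 ]
 [ 0.5903 -0.193   0.016 ]
 [ 0.4457 -0.1804  0.016 ]] [ 0.5204 -0.1637  0.016 ] [np.float64(0.04892520611389687), np.float64(0.14501825492040565), np.float64(0.043802072408989944), np.float64(0.1451541478687426)]
135 [136 117  95  85  81  81  82  82  82  81  81  78  85 123 173 196 185 150
 130 129 131 130 130 131 131 131 131 131 131 130 131 147 180 198 184 139
  97  87  88  87  88  88  88  89  89 103 131 160 172 175]
145 [141 126 103  87  84  84  83  83  83  82  80  79  86 128 178 199 189 158
 133 128 127 128 128 127 127 127 127 127 126 126 128 149 183 189 159 115
  90  87  88  89  89  88  90  89  92 111 143 166 173 175]
150 [140 127 111  99  95  96  96  97  95  92  86  80  86 124 174 196 188 157
 133 127 126 127 127 126 126 126 126 126 126 126 128 150 183 186 149 105
  86  87  88  90  88  88  90  90  93 111 143 166 174 176]
160 [141 128 110  98  96  96  96  95  92  86  82  79  86 126 175 188 166 139
 128 127 128 127 127 126 127 127 126 127 126 126 134 159 185 180 138  97
  87  88  89  89  89  90  91  92  98 123 155 172 176 176]
168 [146 134 115 100  96  94  89  86  82  82  80  82  91 133 179 189 165 138
 128 127 127 126 127 125 127 126 125 125 125 128 149 183 199 184 142 103
  94  94  94  95  94  95  94  96 104 129 159 172 176 177]
[ 84  83  83  83  85  87  85  81  89 105 121 145 175 190 186 169 146 131
 127 128 127 127 127 127 127 127 127 127 127 126 126 127 126 126 126 126
 127 127 126 126 127 126 127 126 126 127 126 126 126 126 127 126 123 126
 135 135 123  98  84  82  81  81  82  82  86 102 124 138]
[ 0.4907 -0.1619  0.068 ] [ 0.5126 -0.1636  0.068 ] [ 0.4678 -0.1602  0.068 ]
[0.643  0.1145 0.014 ] [0.4383 0.078  0.014 ] 0.17680073178402858
```

```bash
python3 -m crank '[[0.5,0.185,-0.007,-0.1,0],[0.5,0.185,-0.007,-0.3,0],[0.5,0.185,-0.007,-0.5,0],[0.5,0.185,-0.007,-0.65,0],[0.5,0.185,-0.007,-0.65,0]]';python3 -m crank '[[0.5,0,0,-0.08,0],[0.5,0,0,-0.16,0],[0.5,0,0,-0.234,0],[0.5,0,0,-0.234,0],[0.3,0,0,-0.234,0]]';python3 -m crank '[[0.1,0,0,0,0],[0,0,0,0,0],[0,0,0,0,0],[0,0,0,0,0],[0,0,0,0,0]]' 12
```

```text
time: 9.05
position: [0.4871, -0.161, 0.0757]
tool_rot: [3.139, -0.123, -0.008]
ft_force: [-0.2, -0.5, 0.6]
grip_width: 0.501
grip_force: 0.0
time: 9.68
position: [0.4889, -0.1619, 0.0308]
tool_rot: [3.139, -0.125, 0.0]
ft_force: [0.4, 0.6, 0.3]
grip_width: 0.445
grip_force: 0.0
time: 10.3
position: [0.4891, -0.1617, 0.031]
tool_rot: [3.139, -0.125, 0.001]
ft_force: [0.2, -0.5, 4.0]
grip_width: 0.232
grip_force: 12.0
```

```bash
python3 -m crank '[[0,0,0,0.06,0],[0,0,0,0.18,0],[0,0,0,0.35,0],[0,0,0,0.55,0],[0,0,0,0.65,0]]' 15;python3 -m crank '[[0,0,0,0,0],[0,0,0,0,0],[0,0,0,0,0]]';  python3 - <<'E'
from h import *
import cv2
S=Cam("side");T=Cam("top");s=get_state();p=s["position"];print(p,S.proj(p),T.proj(p))
W=Cam("wrist");w=get_image("wrist")[:,:,::-1]
a=get_image("side")[:,:,::-1]
u,v=S.proj(p).astype(int)
cv2.imwrite("pics/s3.png",a);cv2.imwrite("pics/w3.png",w)
cv2.imwrite("pics/m3.png",cv2.resize(a[v-50:v+50,u-60:u+60],None,fx=5,fy=5,interpolation=2));print(u-60,v-50)
E
```

```text
time: 10.92
position: [0.4895, -0.1622, 0.1632]
tool_rot: [-3.139, 0.126, -0.005]
ft_force: [0.1, 0.4, -1.0]
grip_width: 0.231
grip_force: 15.0
time: 11.3
position: [0.4879, -0.1614, 0.1594]
tool_rot: [3.139, -0.125, -0.004]
ft_force: [0.7, -0.8, -0.1]
grip_width: 0.23
grip_force: 15.0
[ 0.48786416 -0.1614361   0.15936978] [311.68223595 217.81038704] [363.44043852 207.29876083]
251 167
```

View pics/m3.png

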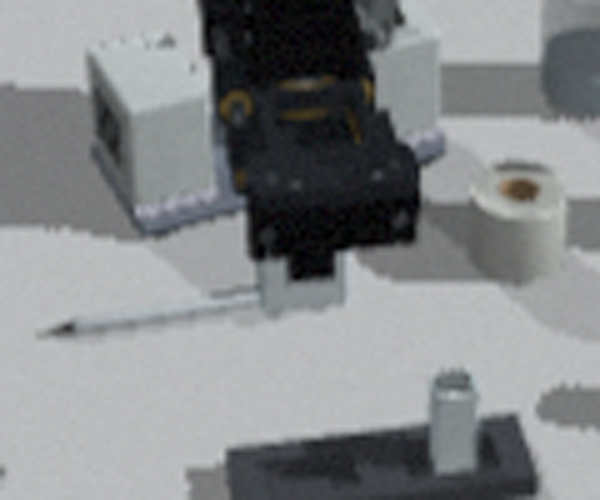

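The cell is held upright in the fingers. Its foot spans crop columns 262–345, centred about 2 mm to −x of the fingers, and the short cell is still standing. I'll carry it high and look down on the photometer before lowering it.

```bash
python3 -m crank '[[0,-0.03,0.15,0.15,0.01],[0,-0.08,0.4,0.3,0.02],[0,-0.13,0.65,0.42,0.03],[0,-0.18,0.9,0.45,0.04],[0,-0.18,1,0.45,0.04]]';python3 -m crank '[[0,0,0.25,0,0],[0,0,0.45,0,0],[0,0,0.53,0,0],[0,0,0.53,0,0],[0,0,0.53,0,0]]';  python3 -m crank '[[0,0,0,0,0],[0,0,0,0,0],[0,0,0,0,0]]'; python3 - <<'E'
from h import *
import cv2
W=Cam("wrist");s=get_state();w=get_image("wrist")[:,:,::-1]
from scipy.spatial.transform import Rotation as Ro
M=Ro.from_rotvec(s["tool_rot"]).as_matrix();print(s["position"],s["joint_positions"],np.arctan2(M[1,1],M[0,1]),W.proj([.533,.141,.014]))
cv2.imwrite("pics/w4.png",w);np.savez("w4.npz",R=W.R,t=W.t)
E
```

```text
time: 12.02
position: [0.4522, 0.0416, 0.2508]
tool_rot: [-3.129, -0.277, -0.001]
ft_force: [-0.5, 0.5, -0.2]
grip_width: 0.227
grip_force: 15.0
time: 12.65
position: [0.4532, 0.1422, 0.2504]
tool_rot: [3.129, 0.264, -0.001]
ft_force: [0.2, 0.5, 0.1]
grip_width: 0.228
grip_force: 15.0
time: 13.02
position: [0.4528, 0.144, 0.2507]
tool_rot: [-3.13, -0.268, -0.0]
ft_force: [-0.8, -1.0, -0.7]
grip_width: 0.23
grip_force: 15.0
[0.4528241  0.14400879 0.25071696] [-0.81633414 -0.08703993  0.42876295  1.8378062   0.03668945  1.38290323
 -1.79564557] -1.3997931861238235 [334.44755772 108.5671479 ]
```

View pics/w4.png

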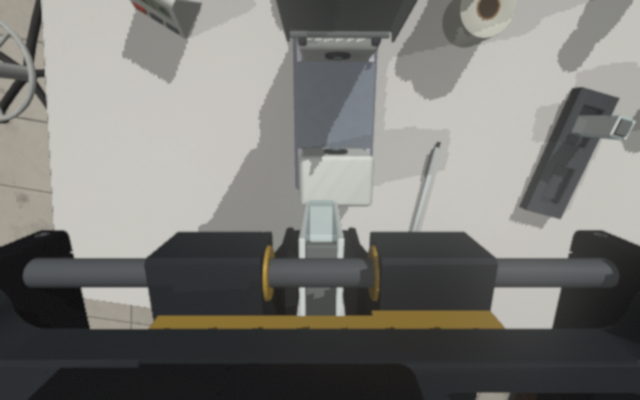

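The view down shows the lamp head top at columns 302–374, rows 156–205. The base plate lies at columns 295–377, rows 55–150. The gap is open and the held cell is at columns 305–338, below the lamp. I'll extract the edges.

```bash
python3 - <<'E'
from h import *
import cv2
np.set_printoptions(precision=4,suppress=True)
W=Cam("wrist");d=np.load("w4.npz");W.R,W.t=d["R"],d["t"];W.o=-W.R.T@W.t
g=cv2.cvtColor(cv2.imread("pics/w4.png"),cv2.COLOR_BGR2GRAY).astype(int)
for y in(80,110,140): print(y,g[y,288:302],g[y,368:384])
for y in(170,185,195): print(y,g[y,294:310],g[y,366:382])
print(g[145:212,350]);print(g[40:75,320])
yaw=.177;ey=np.array([-np.sin(yaw),np.cos(yaw),0]);ex=np.array([ey[1],-ey[0],0])
o=np.array([.533,.141,0])
for y,l,r,z in((80,295,376,.014),(110,295,376,.014),(140,295,376,.014),(170,302,373,.092),(195,302,372,.092)):
    L,R=W.plane((l,y),z),W.plane((r,y),z);m=(L+R)/2-o;print(z,np.linalg.norm(L-R),"mid rel",m@ex,m@ey)
E
```

```text
80 [138 138 139 137 132 117 104  99  98  98  98  98  98  98] [128 128 129 129 129 126 125 133 155 168 171 172 172 172 173 172]
110 [138 138 139 138 136 128 112 101  98 100 100  99  99  98] [130 130 130 129 127 124 137 160 171 174 175 175 174 174 175 174]
140 [139 139 139 139 138 132 121 107 102 100 100 100 100 100] [121 121 121 121 131 150 167 173 176 176 176 176 176 176 176 175]
170 [131 115 105 108 120 133 151 167 182 194 199 201 201 200 198 186] [197 196 195 193 187 179 172 166 170 175 176 177 177 177 176 176]
185 [133 118 107 106 113 128 147 163 176 187 195 197 198 198 199 198] [192 192 191 188 182 174 166 172 180 183 184 183 183 184 187 192]
195 [140 140 140 140 138 137 147 162 174 186 193 196 195 195 194 193] [191 191 189 184 177 173 178 189 194 196 196 196 197 196 197 196]
[120 120 126 139 155 160 162 162 163 166 176 194 209 212 209 203 199 199
 197 197 198 197 197 198 197 198 198 198 198 198 197 197 196 196 196 196
 195 196 195 197 196 196 196 196 195 194 194 194 194 193 193 191 191 191
 190 189 189 186 176 160 148 160 183 194 195 195 196]
[154 144 140 139 135 129 123 116 106  98  92  89  88  88  87  88  88  89
  89  89  89  90  93  95  94  95  95  95  95  95  95  95  95  95  95]
0.014 0.09701753548517164 mid rel 0.032889460725931255 -0.0010532846041282663
0.014 0.09936227269628764 mid rel -0.0016966054492178028 -0.0013031987529983748
0.014 0.10182315297917365 mid rel -0.037995821211671804 -0.0015654936491903664
0.092 0.07363519962063102 mid rel -0.06233948033407428 -0.0002213414658921844
0.092 0.07416764911839228 mid rel -0.08912777506885645 7.00267262301265e-05
```

The beam point holds at about (0.533, 0.142) with yaw 0.177. The wrist camera side of the tool faces the open cover, so I'll turn the tool half round up here. That keeps it on the lamp side when lowering.

```bash
for i in 1 2 3; do python3 -m crank '[[0,0,0,0,0.028],[0,0,0,0,0.056],[0,0,0,0,0.084],[0,0,0,0,0.112],[0,0,0,0,0.14]]' >/dev/null; done; python3 -m crank '[[0,0,0,0,0.028],[0,0,0,0,0.056],[0,0,0,0,0.081],[0,0,0,0,0.081],[0,0,0,0,0.081]]'; python3 -m crank '[[0,0.15,-0.005,0,0],[0,0.3,-0.01,0,0],[0,0.39,-0.013,0,0],[0,0.39,-0.013,0,0],[0,0.39,-0.013,0,0]]'; python3 - <<'E'
from h import *
import cv2
from scipy.spatial.transform import Rotation as Ro
s=get_state();M=Ro.from_rotvec(s["tool_rot"]).as_matrix();print(s["position"],s["joint_positions"][6],np.arctan2(M[1,1],M[0,1]))
S=Cam("side");a=get_image("side")[:,:,::-1];cv2.imwrite("pics/s5.png",cv2.resize(a[50:250,230:400],None,fx=3,fy=3,interpolation=2))
E
```

```text
time: 15.58
position: [0.4528, 0.1444, 0.2506]
tool_rot: [-0.275, 3.129, 0.0]
ft_force: [0.3, -0.2, -0.7]
grip_width: 0.226
grip_force: 15.0
time: 16.2
position: [0.5301, 0.1418, 0.2504]
tool_rot: [0.278, -3.128, -0.0]
ft_force: [0.4, 1.5, -0.4]
grip_width: 0.226
grip_force: 15.0
[0.53008973 0.14183463 0.25035164] 1.4962891899078812 1.7480709540107158
```

View pics/s5.png

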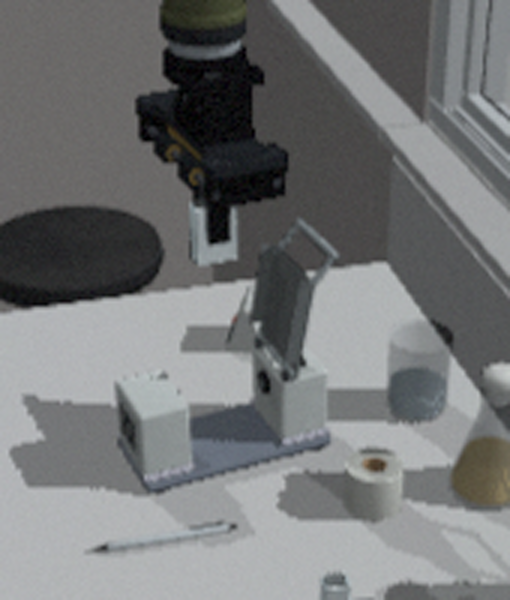

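The cell hangs upright over the gap at crop (214,235), clear of the open cover. Next I lower it.

```bash
python3 -m crank '[[0,0,0,-0.12,0],[0,0,0,-0.25,0],[0,0,0,-0.38,0],[0,0,0,-0.5,0],[0,0,0,-0.6,0]]';python3 -m crank '[[0,0,0,-0.08,0],[0,0,0,-0.16,0],[0,0,0,-0.24,0],[0,0,0,-0.3,0],[0,0,0,-0.325,0]]';python3 -m crank '[[0,0,0,0,0],[0,0,0,0,0],[0,0,0,0,0]]'; python3 - <<'E'
from h import *
import cv2
s=get_state();print(s["position"])
a=get_image("side")[:,:,::-1];b=get_image("top")[:,:,::-1]
S=Cam("side");T=Cam("top");yaw=.177;ex=np.array([np.cos(yaw),np.sin(yaw),0]);ey=np.array([-ex[1],ex[0],0]);c=np.array([.533,.1417,.07])
cut=a[100:220,250:370]
m=np.hstack([cv2.resize(cut,None,fx=4,fy=4,interpolation=2),cv2.resize(b[150:270,225:300],None,fx=4,fy=4,interpolation=2)])
for dx in(-.022,.022):
  for dz in(-.03,.03): print((S.proj(c+dx*ex-.01*ey+[0,0,dz])-[250,100])*4)
cv2.imwrite("pics/s6.png",m)
E
```

```text
time: 16.88
position: [0.5297, 0.1422, 0.1299]
tool_rot: [0.28, -3.129, -0.002]
ft_force: [-0.2, -0.4, -1.7]
grip_width: 0.227
grip_force: 15.0
time: 17.5
position: [0.5304, 0.1416, 0.0647]
tool_rot: [0.279, -3.128, 0.001]
ft_force: [-0.6, 0.6, 0.3]
grip_width: 0.231
grip_force: 15.0
time: 17.88
position: [0.5312, 0.1419, 0.0661]
tool_rot: [-0.279, 3.128, 0.001]
ft_force: [-0.1, -0.4, -0.4]
grip_width: 0.229
grip_force: 15.0
[0.5311669  0.14191336 0.06610153]
[193.4264668  364.64778904]
[190.52832139 300.24255802]
[244.62794238 351.11426052]
[243.13505205 287.04120622]
```

View pics/s6.png

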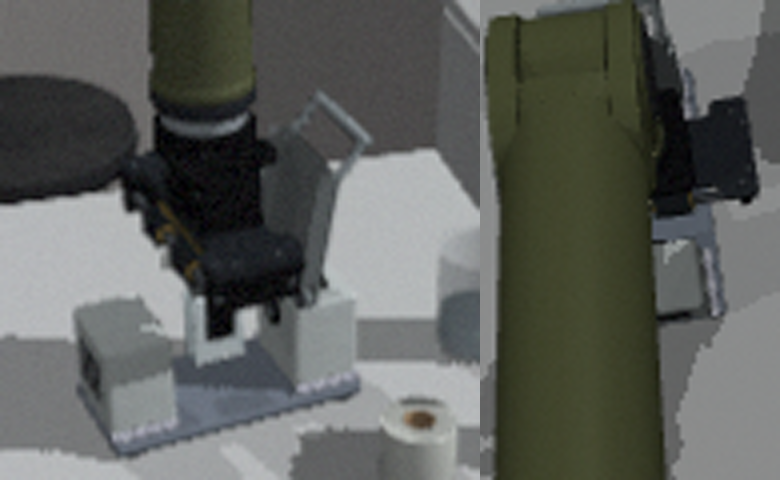

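In the side view the cell's foot runs from about (192,363) to (245,350), against the predicted (193,365) and (245,351). It is clear of both nozzles and the base, and the cover is still open. I'm handing in.

```bash
python3 -c "
from bench import *
print(close_job())"
```

```text
the job is handed in; nothing more can be done
None
```

I opened the cover onto its stop and handed the job in with the long cuvette held upright by its frosted faces at the estimated beam centre, clear of the instrument in the last side view. The hand-in returned no verdict. The least certain number is the sideways position: my estimates of the beam line spread about 136–145 mm, I used about 142 mm, and the tolerance is 6 mm.

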